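# Release an unmarked clamp screw and take the bottle stop off for washing

## Task

Take the bottle stop off the blue bottling guide and lay it flat in the black wash tray, tongue down. Its red T-handle clamp screw is unmarked and may be left-hand: try it the ordinary loosening way first (anticlockwise from above), firmly enough to feel it nip up but without forcing it; then undo it in the way that gives until the spindle is well clear of the stop, draw the stop out along the guide without pulling against the screw, and set it down gently. Leave the screw undone, and leave the bottles and the bowl where they are.

Things in the scene. Friction and masses are not known exactly. Their poses are not given: they have to be found in the camera images.
- guide: Bottling guide, fixed: blue base plate x -140 to +45, y +-50, 18 mm high. Origin: on the clamp screw's axis at bench height; z up; the stop is drawn out towards -x. On the plate two aluminium channel walls, x -75 to +30, 33 mm apart, up to 29.5 mm; over them a bridge, x +-20, y +-40, from 29.5 to 42 mm above the bench, with a 28 mm round boss up to 54 mm.
- screw (a joint): Turn of the red T-handle on its thread, rad: 0 at the start (nipped up), growing clockwise from above, end stop 3.2. In the loosening direction it turns against a steady friction of 0.12 N m, and handle and spindle rise 3.18 mm per rad, so the hand must rise too. Undo it by at least 2.1, better 2.4 (two grasps). Turned the other way from 0, only the seat gives (see seat).
- seat (a joint): Wind-up of the screw's springy seat when the T-handle is turned anticlockwise from its nipped-up state, rad: 0 at rest, negative when wound up; it springs back. It gives only above 0.12 N m and then takes 1.5 N m per rad more: a firm try of 0.27 to 0.35 N m winds it by 0.1 to 0.15; more than 0.3 rad (0.57 N m) crushes it.
- tbar (a point): Grip point of the red T-handle, on the screw axis, 82 mm above the bench at the start. The grip is an upright flat bar 64 mm long, 10 mm thick and 24 mm high (top 10 mm above this point, underside 14 mm below). At 0 its length lies along the guide's y; it turns with the screw. This point's own x axis points across the bar's thickness.
- spindle: The 10 mm steel spindle under the T-handle, with the T-handle on it. It moves only up and down with the screw. At the start its foot stands 4 mm deep in the hole of the stop's tongue, and so locks the stop.
- stop: Loose bottle stop, about 0.3 kg: white tongue 30 mm wide, 10 thick, x -125 to +22, with a 14 mm square hole at the origin, and an upright steel block on it. Origin: underside of the tongue at the hole; x along the tongue, z up. It starts in the guide, axes along the guide's, underside 18 mm above the bench, 1.5 mm play each side and above. It is out from under the bridge after 42 mm along -x.
- stop_grip (a point): Grasp point on the steel stop block, at x = -115 mm, 42 mm above the tongue's underside. The block is 12 mm thick (along x), 44 mm wide (along y), and its top is 60 mm above the tongue's underside, so 18 mm above this point.
- tray: Black open wash tray, fixed, 130 (x) x 210 (y) mm, walls 4 mm thick and 15 mm high, floor 4 to 5 mm thick. Origin: centre of its underside, on the bench. The stop is 147 mm long and fits with its length along the tray's y.
- bottle_a: Amber capped bottle, 62 mm diameter, 200 mm high; origin at the centre of its foot. Leave alone.
- bottle_b: Second amber capped bottle, same size; origin at the centre of its foot. Leave alone.
- bowl: Red plastic bowl, 100 mm diameter, 40 mm high; origin at the centre of its foot. Leave alone.
Not all that is in view belongs to the job. Several things have the shape of the stop; the one meant has the colours described above. There is more than one size of the guide; the job needs the smaller.

How it is judged (in metres and radians):
On the way, in this order (a step that is already met when the one before it is completed fails the run):
1. the screw has been tried anticlockwise and has nipped up: the seat is wound by more than 0.05 rad (value of joint seat below -0.05 rad), for 0.1 s.
2. the screw has been undone clockwise by more than 2.0 rad, with the stop still in place in the guide (value of joint screw above 2 rad and x of stop in the frame of guide above -0.01 m), for 0.2 s.
3. the stop has been drawn out along the guide by more than 40 mm while low (under 12 mm of lift) and in line (within 20 mm) (x of stop in the frame of guide below -0.04 m and y of stop in the frame of guide between -0.02 and 0.02 m and z of stop in the frame of guide below 0.03 m).
At the end, for the whole second after the job is handed in: the stop lies flat (within 0.06 rad) and still on the floor of the tray, within its walls, tongue down, underside below 10 mm; the screw is still undone by more than 1.9 rad (x of stop_grip in the frame of tray between -0.065 and 0.065 m and y of stop_grip in the frame of tray between -0.105 and 0.105 m and x of stop in the frame of tray between -0.065 and 0.065 m and y of stop in the frame of tray between -0.105 and 0.105 m and height (world z) of stop below 0.01 m and angle between stop's own z axis and vertical below 0.06 rad and linear speed of stop below 0.02 m/s and value of joint screw above 1.9 rad); the robot touches nothing.
It fails at once if the screw is forced the wrong way: the seat is wound by more than 0.3 rad (value of joint seat below -0.3 rad).
It fails at once if the stop is pulled against the screw's spindle with more than 20 N (contact force between stop and spindle above 20 N).
It fails at once if the stop is dropped or thrown: it flies free, touched by nothing, at more than 0.5 m/s (a fall of more than about 13 mm) (contact force between stop and anything else below 0.05 N and linear speed of stop above 0.5 m/s).
It fails at once if a bottle is moved by more than 30 mm (distance of any of bottle_a, bottle_b from where it was at the start of the episode above 0.03 m).
It fails at once if the bowl is moved by more than 30 mm (distance of bowl from where it was at the start of the episode above 0.03 m).
It also fails if it takes over 72 s, if anything falls off the work surface, if the arm or the gripper's body presses on something with over 40 N, if the wrist force passes 120 N, or if a joint passes its speed limit or range.

## Robot

A 6-joint arm with a two-finger parallel gripper is mounted at the origin on the work surface. World frame = base frame: x ahead of the robot, y to its left, z up, the work surface at z = 0. Lengths are in m, angles in degrees, forces in N, time in s.
With the tool pointing down it reaches from about 0.35 to 0.875 m from the base axis. Payload 4.2 kg.
Tool frame: the origin (TCP) lies midway between the tips of the shut fingers; the grasp point (between the pads) lies 19 mm behind it; y points along the fingers, z is the direction in which the jaws open and shut, and the axes are right-handed (so a half turn about y gives the same grasp; the last joint's range is limited). The gripper opens to 87 mm and grips with 3 to 60 N. Pads are 19 mm wide; open, the fingers measure 117 mm over their backs; the gripper's body (75 mm by 190 mm) begins 51 mm behind the grasp point.
Start: joints at [-57.892, 22.042, 0.453, 0, -68.411, -14.817], TCP at [0.186, -0.597, 0.223] pointing down, gripper open.
Joint ranges: [-179.83, 179.83], [-69.29, 118.12], [-61.27, 80.66], [-181.25, 117.63], [-171.15, -9.14], [-177.46, 177.46]. Speed limits (degrees/s): [159.86, 159.86, 180, 180, 180, 180].

## Interface

Orientations are given as [roll, pitch, yaw] about the fixed x, y, z axes, in that order (R = Rz(yaw) Ry(pitch) Rx(roll)).
In Python, from workcell import env gives the robot as it stands. The module is installed in compiled form; this text tells all that it offers. Calls block until the motion is done:
- env.goto(position, orientation): joint-space move of the TCP to a pose.
- env.move_straight(position, rotation=None, rate=0.15, force_limit=None): straight line of the TCP; rotation=None keeps the orientation; rate is the mean speed in m/s. With force_limit (N) it stops when the force on the tool has changed by that much, and returns True; else False.
- env.set_joints(angles): joint-space move.
- env.gripper_to(opening, grasp_force=None): opening from 0.0 (shut) to 1.0 (fully open); grasp_force is the grip in N (None keeps the last); returns when the fingers have stopped.
- env.dwell(seconds).
- env.inverse_kinematics(position, orientation): joint angles nearest the present ones, or None.
- env.read_state(): the state.
- env.grab_frame(name): name is "side" or "top"; returns a dict with "image" (480x640x3 uint8, blue, green, red), "fx", "fy", "cx", "cy" (pixels), "D" ([k1, k2, p1, p2, k3] as OpenCV has them; the pictures are not rectified), "position" and "orientation" of the camera in the world. Camera axes: x right, y up, looking along -z (the intrinsics and any distortion apply to the point x, -y, -z); pixel columns grow to the right and rows downward; lengths in m; the calibration is good to about 2 mm. A picture is of the moment at which its call begins. There is no depth.
A pose or a line that the arm cannot do raises env.Unreachable and nothing moves.
- env.close_job(): hands the job in, once; it reports no verdict.
Trained networks look in a picture, given as the dict that the camera call returned (one of the last four; its "shot" number tells which), for a name from the list of things; names that differ only in an ending like _2 or _b are one class to them, and where a whole thing is asked for, a point or a joint stands for the part that bears it (a point fixed in the world has none). Each returns a list of dicts, best first, with "score" (0 to 1); they miss things now and then, are a little off and sometimes report something else, mostly with a low value. They report only what shows in the picture. A call takes as long as a camera call. They do not tell look-alikes from the thing itself.
- env.search_frame(picture, thing): "xyz" ([x, y, z] in m, in world coordinates, good to about 4 mm: the middle of the surface that is visible of it).
- env.trace(picture, thing): "mask" (480x640 bool, what is visible of it).
The state is a dict: "clock": time; "joint_positions": joint angles; "qvel": joint speeds; "joint_torque": joint torques, N m; "position": TCP position; "tool_rot": TCP orientation; "force": force on the tool from outside, world axes, zero at the start; "wrist_torque": the same for the moment, N m; "opening": opening from 0.0 (shut) to 1.0 (fully open).
Only numpy, scipy, OpenCV 4.12 (cv2) and the standard library are available. Lean on these libraries where they do the work, as an engineer would, in place of code of your own. Each camera call takes 0.05 s, during which the arm holds its last target.

## Working session

There is one attempt and no reset: what is moved stays moved. The work goes in short steps, each a Python script; the robot and the scene stay as the last script left them, time stands still between calls to the robot, and variables do not carry over. Pictures are saved under pics/ and viewed, and the job is handed in when it is done.

```bash
mkdir -p pics; ls; cat > h.py <<'E'
import numpy as np, cv2
from workcell import env
from scipy.spatial.transform import Rotation as R
def ori(o):
    o=np.array(o)
    return o
E
python3 - <<'E'
from h import *
s=env.read_state(); print({k:np.round(v,3) for k,v in s.items()})
for n in ("side","top"):
    f=env.grab_frame(n); cv2.imwrite(f"pics/{n}0.png",f["image"])
    print(n,{k:v for k,v in f.items() if k!="image"})
    for t in ("guide","screw","stop","tray","bottle_a","bowl","tbar","stop_grip"):
        print(t,[(np.round(d["xyz"],3).tolist(),round(d["score"],2)) for d in env.search_frame(f,t)])
E
```

```text
pics
{'clock': np.float64(0.0), 'joint_positions': array([-5.7891e+01,  2.2091e+01,  3.8000e-01, -3.1000e-02, -6.8413e+01,
       -1.4820e+01]), 'qvel': array([ 0.067,  0.032, -0.015,  0.067, -0.015, -0.05 ]), 'joint_torque': array([-2.0000e-03, -3.9067e+01,  1.8741e+01,  4.2200e+00,  1.1000e-02,
       -0.0000e+00]), 'position': array([ 0.186, -0.596,  0.221]), 'tool_rot': array([-8.9873e+01,  4.0000e-03,  1.7278e+01]), 'force': array([-0.197,  0.438, -0.174]), 'wrist_torque': array([-0.049,  0.024,  0.046]), 'opening': np.float64(1.002)}
side {'fx': 498.6202370834166, 'fy': 498.6202370834166, 'cx': 320.18994163703417, 'cy': 242.79854919410562, 'D': array([0.01334267, 0.        , 0.        , 0.        , 0.        ]), 'position': array([0.23770057, 0.74784457, 0.87136861]), 'orientation': array([  40.715382  ,   -0.98823201, -149.58024105]), 'shot': 1}
guide [([0.472, 0.515, 0.028], 0.84), ([0.521, 0.183, 0.019], 0.78)]
screw [([0.464, 0.589, 0.129], 0.62), ([0.527, 0.182, 0.091], 0.59)]
stop [([0.551, 0.074, 0.034], 0.75), ([0.339, 0.281, 0.012], 0.64)]
tray [([0.56, -0.27, 0.001], 
[... 305 characters left out ...]
3341603, 'cx': 322.7828599209373, 'cy': 239.09543825951994, 'D': array([-0.0568528,  0.       ,  0.       ,  0.       ,  0.       ]), 'position': array([0.43069238, 0.13950029, 1.17296445]), 'orientation': array([ 6.97502589e+00, -6.58798234e-02, -9.01231261e+01]), 'shot': 2}
guide [([0.528, 0.152, 0.02], 0.9), ([0.476, 0.515, 0.024], 0.7)]
screw [([0.463, 0.584, 0.126], 0.57)]
stop [([0.54, 0.108, 0.028], 0.96), ([0.341, 0.278, 0.01], 0.6)]
tray [([0.564, -0.279, 0.004], 0.73)]
bottle_a [([0.66, 0.318, 0.128], 0.68), ([0.723, -0.141, 0.127], 0.58)]
bowl [([0.721, 0.068, 0.019], 0.69)]
tbar [([0.467, 0.582, 0.131], 0.56)]
stop_grip [([0.549, 0.112, 0.026], 0.9), ([0.343, 0.28, 0.008], 0.85)]
```

View pics/side0.png

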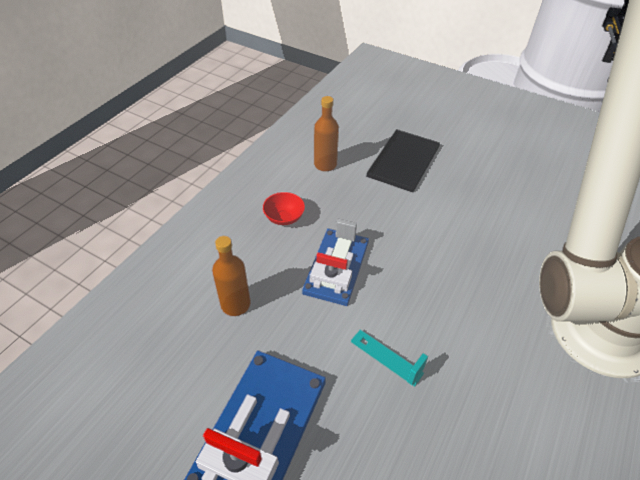

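View pics/top0.png

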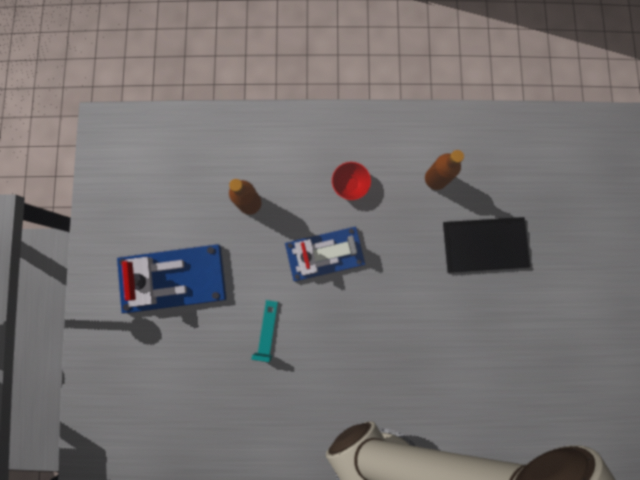

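The wanted guide is the smaller blue one, at top (325,255) and side (336,265), with the white tongue and steel block. Possible mix-ups are the large blue guide (top (172,278), side (260,420)) and the teal look-alike stop (top (266,330), side (390,357)). I'll check my choice in close crops.

```bash
python3 - <<'E'
from h import *
a=cv2.imread("pics/side0.png")[205:320,285:395]; b=cv2.imread("pics/top0.png")[215:295,275:375]
cv2.imwrite("pics/side_c.png",cv2.resize(a,None,fx=5,fy=5,interpolation=cv2.INTER_CUBIC))
cv2.imwrite("pics/top_c.png",cv2.resize(b,None,fx=7,fy=7,interpolation=cv2.INTER_CUBIC))
E
```

```text
(no output)
```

View pics/side_c.png

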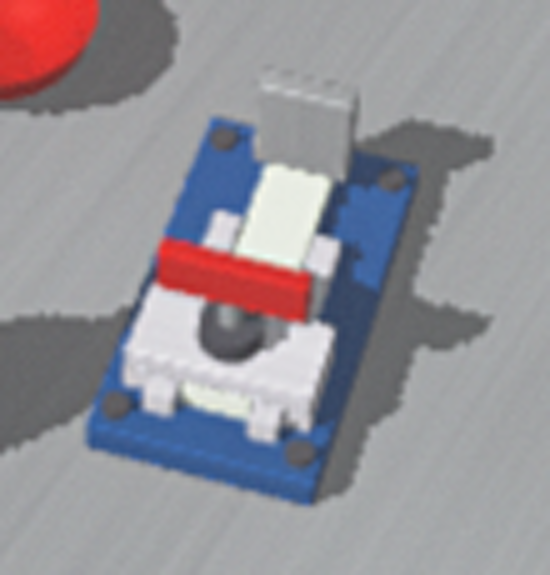

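View pics/top_c.png

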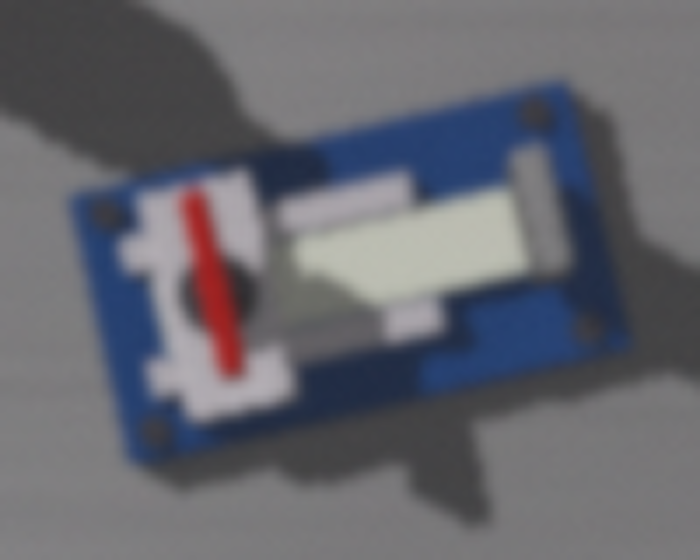

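The crop confirms it: white tongue, steel block and red T-handle on the small guide. In the top crop the block end (guide -x) points right, towards world -y. Next I fit the poses from the corners.

```bash
cat >> h.py <<'E'
from scipy.optimize import least_squares
def proj(f,P):
    P=np.atleast_2d(P).astype(float)
    Rc=R.from_euler('xyz',f["orientation"],degrees=True).as_matrix()
    q=(P-f["position"])@Rc
    q=q*np.array([1,-1,-1])
    K=np.array([[f["fx"],0,f["cx"]],[0,f["fy"],f["cy"]],[0,0,1.]])
    return cv2.projectPoints(q,np.zeros(3),np.zeros(3),K,np.array(f["D"],float))[0][:,0]
def pose2(p,L):
    c,s=np.cos(p[2]),np.sin(p[2]); L=np.atleast_2d(L)
    return np.c_[p[0]+c*L[:,0]-s*L[:,1],p[1]+s*L[:,0]+c*L[:,1],L[:,2]]
E
cat > fit.py <<'E'
from h import *
import json
fs=env.grab_frame("side"); ft=env.grab_frame("top")
up=lambda c,s,o:(np.array(c)+.5)/s-.5+np.array(o)
z=.018
# guide top plate corners (x,y)
tc=up([(72,195),(572,82),(632,345),(132,462)],7,(275,215))
tl=np.array([(45,50,z),(-140,50,z),(-140,-50,z),(45,-50,z)])/np.array([1000,1000,1])
sc=up([(90,432),(212,118),(418,168),(315,487)],5,(285,205))
# side view: from +y side; determine matching by same order as in top
def fit(obs,p0):
    r=lambda p:np.concatenate([(proj(f,pose2(p,L))-o).ravel() for f,L,o in obs])
    o=least_squares(r,p0); return o.x,np.round(r(o.x).reshape(-1,2),1)
for nm,perm in (("a",[0,1,2,3]),("b",[3,2,1,0])):
  pass
p0=[.53,.17,np.radians(100)]
# check correspondence: project
print(proj(ft,pose2(p0,tl)),tc); print(proj(fs,pose2(p0,tl)),sc)
for o in ([(ft,tl,tc)],):
    print(fit(o,p0))
E
python3 fit.py
```

```text
[[295.61799842 278.68384986]
 [368.68218083 265.61570669]
 [361.25532461 226.59239418]
 [288.89075715 239.38583895]] [[284.85714286 242.42857143]
 [356.28571429 226.28571429]
 [364.85714286 263.85714286]
 [293.42857143 280.57142857]]
[[347.75466375 297.34716275]
 [373.13457105 234.95918985]
 [332.07272601 223.3432813 ]
 [302.765968   283.18868128]] [[302.6 291. ]
 [327.  228.2]
 [368.2 238.2]
 [347.6 302. ]]
(array([0.52684488, 0.17900058, 1.79597505]), array([[  8.3,  38.2],
       [  9.2,  37.6],
       [ -8.7, -38.5],
       [ -8.9, -38.8]]))
```

```bash
sed -i '/^for nm/,$d' fit.py; cat >> fit.py <<'E'
tl[:,1]*=-1
p0=[.53,.17,np.radians(103)]
for o in ([(ft,tl,tc)],[(fs,tl,sc)],[(ft,tl,tc),(fs,tl,sc)]):
    p,r=fit(o,p0); print(np.round(p,4),np.degrees(p[2]),r.tolist())
g=p
feat={"tbar":(0,0,.092),"tb1":(0,.032,.092),"tb2":(0,-.032,.092),"blk1":(-.115,.022,.078),"blk2":(-.115,-.022,.078),"boss":(0,0,.054)}
for n,im0,f in (("side",0,fs),("top",0,ft)):
    im=f["image"].copy()
    S=5; im=cv2.resize(im,None,fx=S,fy=S,interpolation=cv2.INTER_CUBIC)
    def mk(P,c):
        for u,v in proj(f,P): cv2.drawMarker(im,(int((u+.5)*S-.5),int((v+.5)*S-.5)),c,cv2.MARKER_CROSS,14,1)
    mk(pose2(g,tl),(0,255,255))
    for k,v in feat.items(): mk(pose2(g,v),(0,255,0))
    u,v=proj(f,pose2(g,(0,0,.05)))[0]; u,v=int(u*S),int(v*S)
    cv2.imwrite(f"pics/{n}_fit.png",im[v-250:v+270,u-280:u+400])
json.dump(list(g),open("g.json","w"))
# tray crops
for n,f in (("side",fs),("top",ft)):
    u,v=proj(f,[(.564,-.275,.015)])[0]; u,v=int(u),int(v)
    c=f["image"][v-45:v+45,u-60:u+60]; print(n,u-60,v-45)
    cv2.imwrite(f"pics/{n}_tray.png",cv2.resize(np.clip(c.astype(int)*2,0,255).astype(np.uint8),None,fx=5,fy=5,interpolation=cv2.INTER_CUBIC))
E
python3 fit.py
```

```text
[0.526  0.1789 1.7944] 102.81009286931335 [[-0.3, -0.4], [-0.1, -0.6], [0.7, 0.5], [-0.3, 0.4]]
[0.5251 0.1847 1.8106] 103.73747341107136 [[-0.8, -0.4], [-0.4, -0.1], [0.5, -0.3], [0.7, 0.6]]
[0.5258 0.1816 1.8029] 103.29827873104718 [[-1.5, -0.1], [-1.4, -0.9], [-0.4, 0.1], [-1.2, 0.6], [-0.3, -1.7], [0.5, -1.0], [1.2, -1.0], [0.9, -0.5]]
side 343 110
top 425 197
```

```bash
python3 -c "
import cv2,numpy as np
a,b=cv2.imread('pics/side_fit.png'),cv2.imread('pics/top_fit.png');i=np.hstack([a,b]);cv2.imwrite('pics/fit01.png',cv2.resize(i,(800,int(i.shape[0]*800/i.shape[1]))))
a,b=cv2.imread('pics/side_tray.png'),cv2.imread('pics/top_tray.png');cv2.imwrite('pics/tray01.png',cv2.resize(np.vstack([a,b]),(400,600)))"
```

```text
(no output)
```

View pics/side_fit.png

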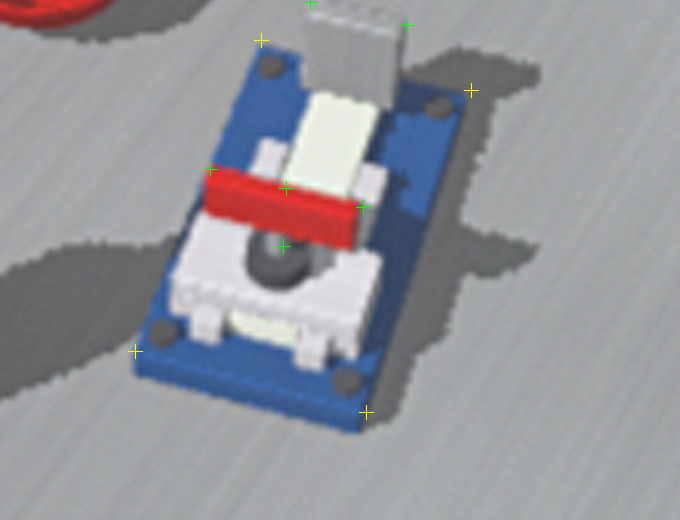

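View pics/top_fit.png

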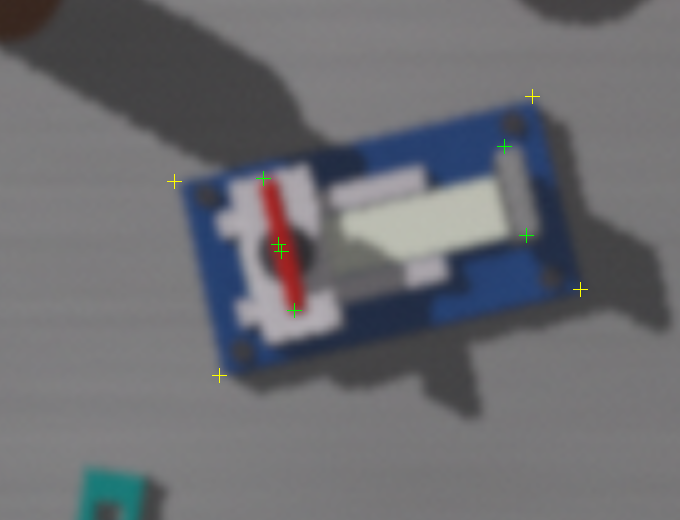

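View pics/side_tray.png

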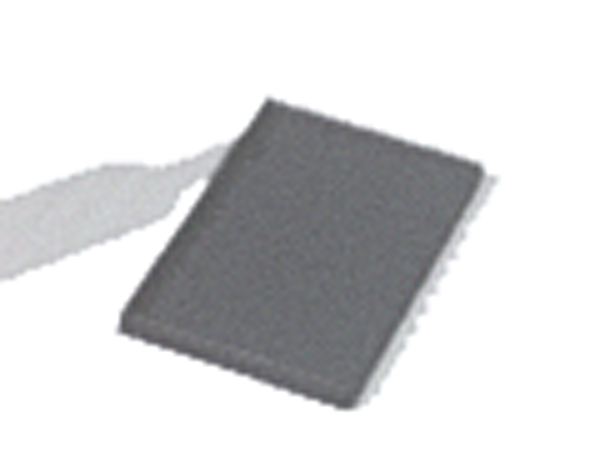

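View pics/top_tray.png

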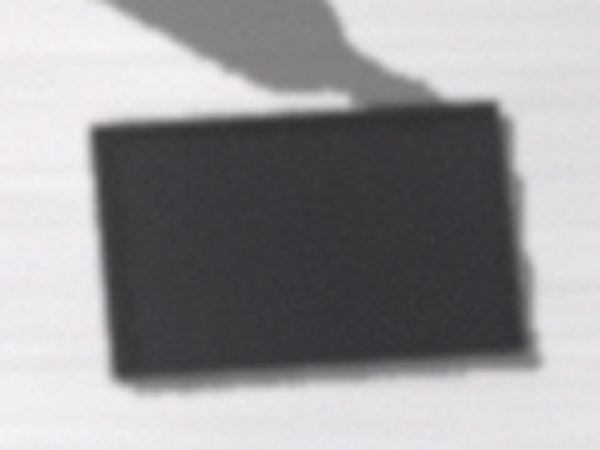

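```bash
cat > tray.py <<'E'
exec(open('fit.py').read().split("tl[:,1]*=-1")[0])
tt=up([(93,127),(497,102),(523,350),(117,380)],5,(425,197))
ts=up([(120,320),(268,100),(485,168),(353,403)],5,(343,110))
h=.0075
# top: left = +y world, top = +x world ; local frame yaw ~0
T=np.array([(.065,.105,h),(.065,-.105,h),(-.065,-.105,h),(-.065,.105,h)])
for o in ([(ft,T,tt)],[(fs,T,ts)],[(ft,T,tt),(fs,T,ts)]):
    p,r=fit(o,[.564,-.275,0]); print(np.round(p,4),np.degrees(p[2]),r.tolist())
json.dump(list(p),open("t.json","w"))
g=json.load(open("g.json"))
print(env.read_state()["clock"])
for yaw in (13.3,-166.7,-166.7+12,-166.7-140):
    q=env.inverse_kinematics([.526,.181,.20],[-90,0,yaw]); print(yaw,None if q is None else np.round(q,1))
E
python3 tray.py
```

```text
[ 0.5589 -0.2793  0.062 ] 3.552269445972503 [[0.1, -0.2], [-0.5, -0.2], [0.2, 0.5], [0.2, -0.0]]
[ 0.5604 -0.2772  0.0579] 3.317146433736308 [[-0.3, -0.2], [-0.2, 0.4], [0.2, 0.4], [0.3, -0.6]]
[ 0.5597 -0.2786  0.06  ] 3.4362798379397756 [[-0.1, -0.6], [-0.7, -0.5], [-0.2, 0.2], [-0.2, -0.4], [0.3, -0.3], [0.1, 0.3], [0.5, 0.2], [0.9, -0.8]]
1.2
13.3 [  35.7   16.4  -11.3   -0.   -62.3 -112.4]
-166.7 [ 35.7  16.4 -11.3   0.  -62.3  67.6]
-154.7 [ 35.7  16.4 -11.3   0.  -62.3  79.6]
-306.7 [ 35.7  16.4 -11.3  -0.  -62.3 -72.4]
```

Tray fits agree within 2 mm. The two cameras disagree by about 6 mm on the guide's y, so I'll check them against the known gripper position.

```bash
python3 - <<'E'
from h import *
env.goto([.526,.181,.26],[-90,0,-166.7])
env.move_straight([.526,.181,.14],rate=.2)
s=env.read_state(); print(np.round(s["position"],4),np.round(s["tool_rot"],2),s["clock"],np.round(s["force"],2),np.round(s["wrist_torque"],3))
ims=[]
for n in ("side","top"):
    f=env.grab_frame(n)
    cv2.imwrite(f"pics/{n}1.png",f["image"])
    uv=proj(f,s["position"])[0]; S=5
    d=R.from_euler('xyz',s["tool_rot"],degrees=True).apply([0,0,1])
    im=cv2.resize(f["image"],None,fx=S,fy=S,interpolation=cv2.INTER_CUBIC)
    for k in (-.0585,-.0435,0,.0435,.0585):
        u,v=proj(f,s["position"]+k*d)[0]; cv2.drawMarker(im,(int((u+.5)*S-.5),int((v+.5)*S-.5)),(0,255,0),cv2.MARKER_CROSS,14,1)
    u,v=(uv*S).astype(int); print(n,uv)
    cv2.imwrite(f"pics/{n}1c.png",im[v-260:v+260,u-300:u+300])
E
```

```text
[0.527  0.1812 0.141 ] [-9.001e+01  1.200e-01 -1.667e+02] 4.9333 [ 0.33 -0.1   0.1 ] [-0.07   0.084 -0.033]
side [332.98638854 240.43341174]
top [303.49448305 252.44171665]
```

View pics/side1c.png

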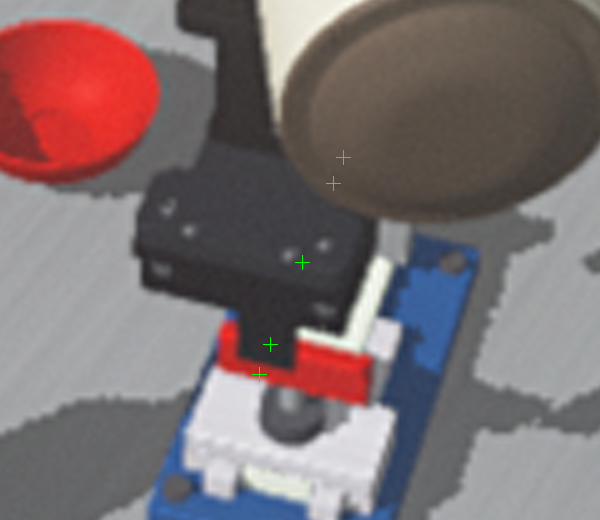

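View pics/top1c.png

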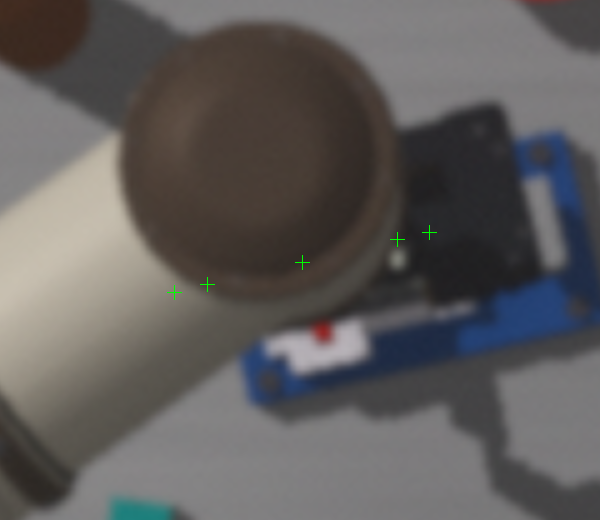

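The side view shows the jaws straddling the red bar (tip near (268,365) in the crop), and in the top view the wrist hides the tips. I'll lower over the bar and find its centre by touch, which takes out the camera bias.

```bash
python3 - <<'E'
from h import *
import json
g=json.load(open("g.json")); a=g[2]; ex=np.array([np.cos(a),np.sin(a),0])
env.gripper_to(.5,grasp_force=10)
c=np.array([g[0],g[1],.066])
yaw=np.degrees(a)-90-180
print("low",env.move_straight(c,[-90,0,yaw],rate=.06,force_limit=6))
s=env.read_state(); print(np.round(s["position"],4),s["opening"],np.round(s["force"],2))
P=[]
for sg in (1,-1):
    hit=env.move_straight(c+sg*.028*ex,rate=.02,force_limit=3)
    s=env.read_state(); d=(s["position"]-c)@ex; P.append(d)
    print(sg,hit,round(d,4),np.round(s["force"],2),s["clock"])
    env.move_straight(c+(d-sg*.006)*ex,rate=.06)
print("centre offset",np.mean(P))
json.dump(float(np.mean(P)),open("off.json","w"))
E
```

```text
low False
[0.5261 0.1818 0.0665] 0.49947995539543155 [-0.51  0.66  1.02]
1 True 0.0158 [ 0.32 -1.07  1.52] 8.2583
-1 True -0.0181 [-1.17  1.96  1.88] 9.8167
centre offset -0.0011629429917151771
```

```bash
python3 - <<'E'
from h import *
import json
g=json.load(open("g.json")); a=g[2]; ex=np.array([np.cos(a),np.sin(a),0])
c=np.array([g[0],g[1],.063])+json.load(open("off.json"))*ex
yaw=np.degrees(a)-90-180
env.move_straight(c,[-90,0,yaw],rate=.05)
def st(m=""):
    s=env.read_state(); print(m,np.round(s["position"],4),np.round(s["tool_rot"],2),"F",np.round(s["force"],2),"T",np.round(s["wrist_torque"],3),round(s["opening"],3),round(s["clock"],2)); return s
s0=st("pre")
env.gripper_to(0,grasp_force=55); s=st("grip")
t0=s["wrist_torque"][2]
for k in range(1,9):
    try: env.move_straight(c+[0,0,.0005*(k%2)],[-90,0,yaw+2*k],rate=.002)
    except Exception as e: print(repr(e)); break
    s=st(k)
    if abs(s["wrist_torque"][2]-t0)>.25: break
E
```

```text
pre [0.5258 0.1807 0.0628] [-8.9990e+01 -3.0000e-02 -1.6666e+02] F [ 0.32  0.5  -0.93] T [-0.091  0.168  0.037] 0.501 10.45
grip [0.5261 0.1805 0.063 ] [ -90.      0.   -166.71] F [-0.36 -0.27 -0.25] T [-0.054  0.201 -0.074] 0.11 11.12
1 [0.526  0.1804 0.0631] [-9.0000e+01 -2.0000e-02 -1.6476e+02] F [-0.14 -0.67 -3.23] T [-0.156 -0.319 -0.127] 0.108 11.44
2 [0.526  0.1804 0.0631] [-8.9990e+01 -1.0000e-02 -1.6275e+02] F [ 0.86 -1.14 -1.36] T [-0.348 -0.199 -0.216] 0.108 11.76
3 [0.526  0.1803 0.0632] [-8.9990e+01 -2.0000e-02 -1.6076e+02] F [ 1.32 -1.07 -4.28] T [-0.546 -0.565 -0.256] 0.113 12.07
4 [0.526  0.1803 0.0631] [-8.9990e+01 -1.0000e-02 -1.5875e+02] F [ 1.75 -2.12 -2.25] T [-0.829 -0.441 -0.37 ] 0.113 12.39
```

It nipped up: about 0.3–0.37 N·m at 8° (0.14 rad). Now holding briefly, then turning clockwise with the helix rise.

```bash
python3 - <<'E'
from h import *
import json
g=json.load(open("g.json")); a=g[2]; ex=np.array([np.cos(a),np.sin(a),0])
c=np.array([g[0],g[1],.063])+json.load(open("off.json"))*ex
yaw=np.degrees(a)-90-180
def st(m=""):
    s=env.read_state(); print(m,np.round(s["position"],4),np.round(s["tool_rot"][2],2),"F",np.round(s["force"],2),"T",np.round(s["wrist_torque"],3),round(s["opening"],3),round(s["clock"],2)); return s
env.dwell(.25); st("hold")
env.move_straight(c,[-90,0,yaw],rate=.001); st(0)
for d in range(12,145,12):
    env.move_straight(c+[0,0,.00318*np.radians(d)],[-90,0,yaw-d],rate=.0022)
    s=st(d)
    if np.linalg.norm(s["force"])>25 or abs(s["wrist_torque"][2])>.45: print("STOP"); break
E
```

```text
hold [0.526  0.1803 0.0631] -158.72 F [ 0.79 -2.67 -1.64] T [-0.991 -0.438 -0.284] 0.108 12.64
0 [0.526  0.1806 0.0631] -166.52 F [ 0.88 -2.1  -2.57] T [-0.681 -0.23  -0.226] 0.11 12.93
12 [0.526  0.181  0.0637] -178.48 F [-0.21  0.08 -2.03] T [-0.016  0.153 -0.026] 0.107 13.31
24 [0.5261 0.1813 0.0644] 169.52 F [-1.76  2.12 -1.51] T [ 0.896  0.508 -0.068] 0.115 13.68
36 [0.5263 0.1817 0.0651] 157.45 F [-1.    5.92 -1.8 ] T [ 1.454  0.6   -0.048] 0.11 14.06
48 [0.5265 0.1821 0.0658] 145.45 F [-1.3   6.68 -1.91] T [ 1.767  0.595 -0.091] 0.105 14.43
60 [0.5268 0.1824 0.0664] 133.46 F [-0.12  6.36 -2.89] T [ 1.94   0.379 -0.006] 0.109 14.81
72 [0.5272 0.1827 0.0672] 121.46 F [ 0.61  6.53 -3.06] T [ 2.093  0.187 -0.03 ] 0.106 15.18
84 [0.5275 0.1828 0.0678] 109.47 F [ 0.45  6.35 -4.61] T [ 2.12  -0.037 -0.05 ] 0.109 15.56
96 [0.528  0.183  0.0685] 97.48 F [ 2.35  7.4  -5.39] T [ 2.08  -0.373 -0.074] 0.11 15.93
108 [0.5284 0.183  0.0692] 85.48 F [ 2.84  5.77 -6.16] T [ 1.939 -0.791 -0.038] 0.11 16.31
120 [0.5288 0.1829 0.0699] 73.48 F [ 4.76  5.35 -6.59] T [ 1.764 -1.196 -0.082] 0.109 16.68
132 [0.5291 0.1828 0.0706] 61.49 F [ 5.77  5.38 -7.89] T [ 1.426 -1.579 -0.057] 0.111 17.06
144 [0.5295 0.1826 0.0713] 49.49 F [ 7.92  4.05 -8.4 ] T [ 1.115 -1.979 -0.032] 0.108 17.43
```

```bash
python3 - <<'E'
from h import *
import json
g=json.load(open("g.json")); 
p=env.read_state()["position"]
env.gripper_to(.5); s=env.read_state(); print(np.round(s["position"],4),np.round(s["force"],2),s["clock"])
env.move_straight(np.array([.5282,.1809,.16]),rate=.15)
# head over to the stop with jaws along guide x, away to -y so that cameras see the bar
g=[.5282,.1809,g[2]]; json.dump(g,open("g2.json","w"))
env.goto([.50,.02,.22],[-90,0,np.degrees(g[2])-90])
s=env.read_state(); print(np.round(s["joint_positions"],1),np.round(s["force"],2),np.round(s["wrist_torque"],3),s["clock"])
ims=[]
for n in ("side","top"):
    f=env.grab_frame(n); S=5
    cv2.imwrite(f"pics/{n}2.png",f["image"])
    im=cv2.resize(f["image"],None,fx=S,fy=S,interpolation=cv2.INTER_CUBIC)
    th=2.4; 
    for q in [(0,0,.0996)]+[(k*.032*np.sin(th),k*.032*np.cos(th),.0996) for k in (1,-1)]+[(x,y,.018) for x in (.045,-.14) for y in (.05,-.05)]:
        u,v=proj(f,pose2(g,q))[0]; cv2.drawMarker(im,(int((u+.5)*S-.5),int((v+.5)*S-.5)),(0,255,0),cv2.MARKER_CROSS,14,1)
    u,v=(proj(f,pose2(g,(-.03,0,.05)))[0]*S).astype(int)
    ims.append(im[v-300:v+300,u-300:u+300])
cv2.imwrite("pics/after2.png",cv2.resize(np.hstack(ims),(800,400),interpolation=cv2.INTER_AREA))
E
```

```text
[0.526  0.1805 0.071 ] [-0.54 -0.43 -0.  ] 18.2917
[ 20.9  10.  -16.9  -0.  -63.1 -97.6] [-0.47 -0.21  0.27] [ 0.024 -0.001  0.028] 19.7667
```

View pics/after2.png

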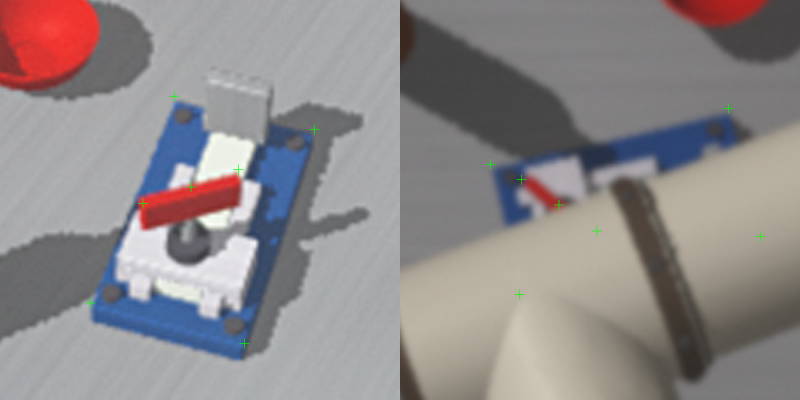

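```bash
python3 - <<'E'
from h import *
import json
g=json.load(open("g2.json"))
f=env.grab_frame("side"); im=f["image"].astype(int)
u0,v0=proj(f,pose2(g,(0,0,.092)))[0].astype(int)
m=np.zeros((480,640),bool); b,gr,r=im[...,0],im[...,1],im[...,2]
m=(r>110)&(gr<70)&(b<70); k=np.zeros_like(m); k[v0-20:v0+22,u0-25:u0+25]=1; m&=k
ys,xs=np.nonzero(m); print(m.sum(),xs.min(),xs.max())
# per-column centre
cs=sorted(set(xs))[2:-2]; mid=[ys[xs==c].mean() for c in cs]
print("slope",np.polyfit(cs,mid,1)[0],"len",xs.max()-xs.min()+1)
for th in (1.8,2,2.1,2.2,2.3,2.4,2.5,2.6):
    q=proj(f,np.vstack([pose2(g,(kk*.032*np.sin(th),kk*.032*np.cos(th),.0896-.002)) for kk in(1,-1)])); d=q[1]-q[0]; print(th,round(d[1]/d[0],3),np.round(abs(d[0]),1))
E
```

```text
255 317 346
slope -0.24923076923076995 len 30
1.8 -1.357 15.5
2 -0.876 20.7
2.1 -0.713 23.0
2.2 -0.578 25.0
2.3 -0.462 26.8
2.4 -0.36 28.4
2.5 -0.268 29.6
2.6 -0.182 30.6
```

Measured bar slope corresponds to about 2.5 rad undone (spindle about 8 mm up, so clear). Now gripping the block and drawing it out.

```bash
python3 - <<'E'
from h import *
import json
g=json.load(open("g2.json")); yaw=np.degrees(g[2])-90
ex=np.array([np.cos(g[2]),np.sin(g[2]),0])
def st(m=""):
    s=env.read_state(); print(m,np.round(s["position"],4),np.round(s["tool_rot"],1),"F",np.round(s["force"],2),"T",np.round(s["wrist_torque"],3),round(s["opening"],3),round(s["clock"],2)); return s
b=pose2(g,(-.115,0,.045))[0]
env.move_straight(b+[0,0,.10],[-90,0,yaw],rate=.15)
print("contact",env.move_straight(b,rate=.08,force_limit=6)); st("low")
env.gripper_to(0,grasp_force=35); st("grip")
p=env.read_state()["position"]
print("hit",env.move_straight(b-.05*ex+[0,0,.0005],rate=.05,force_limit=15)); st("50")
E
```

```text
contact False
low [0.5551 0.0691 0.0456] [-90.   -0.1  13.3] F [-0.26  0.27 -1.33] T [-0.004 -0.012 -0.031] 0.499 22.17
grip [0.5547 0.069  0.0451] [-90.   -0.   13.3] F [-0.29  0.7   0.61] T [ 0.104  0.082 -0.002] 0.137 22.82
hit False
50 [0.5659 0.0203 0.0453] [-90.    0.   13.3] F [-0.14  0.28 -3.7 ] T [-0.06   0.018 -0.04 ] 0.134 23.97
```

Block gripped (11.7 mm, 3 N weight carried) and drawn 50 mm with no resistance. Continuing to the tray.

```bash
python3 - <<'E'
from h import *
import json
g=json.load(open("g2.json")); t=json.load(open("t.json")); yaw=np.degrees(g[2])-90
ex=np.array([np.cos(g[2]),np.sin(g[2]),0])
def st(m=""):
    s=env.read_state(); print(m,np.round(s["position"],4),np.round(s["tool_rot"],1),"F",np.round(s["force"],2),"T",np.round(s["wrist_torque"],3),round(s["opening"],3),round(s["clock"],2)); return s
b=pose2(g,(-.115,0,.0455))[0]
print(env.move_straight(b-.114*ex,rate=.08,force_limit=15)); st("114")
env.move_straight(b-.114*ex+[0,0,.06],rate=.12)
tg=pose2(t,(0,-.0635,.105))[0]; ty=np.degrees(t[2])
env.move_straight(tg,[-90,0,ty],rate=.18); st("over")
env.dwell(.2)
for n in ("side","top"):
    f=env.grab_frame(n); cv2.imwrite(f"pics/{n}3.png",f["image"])
E
```

```text
False
114 [ 0.5808 -0.0418  0.0455] [-90.    0.   13.3] F [-0.27 -0.06 -4.86] T [0.081 0.024 0.   ] 0.132 24.92
over [ 0.5637 -0.3411  0.1051] [-90.   -0.    3.5] F [ 0.42  0.09 -3.44] T [-0.111 -0.01   0.03 ] 0.135 27.38
```

View pics/side3.png

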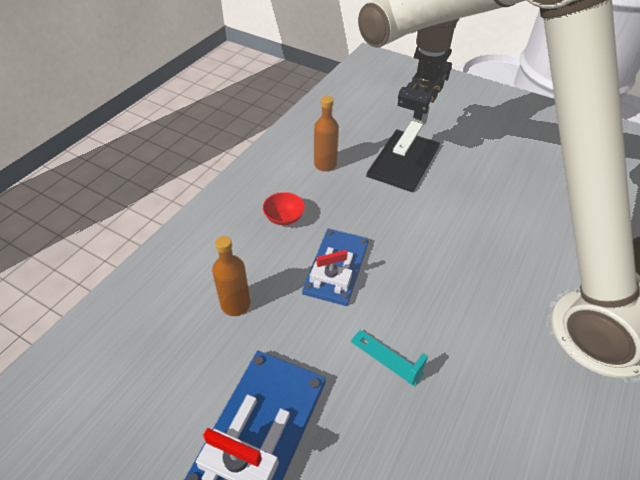

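View pics/top3.png

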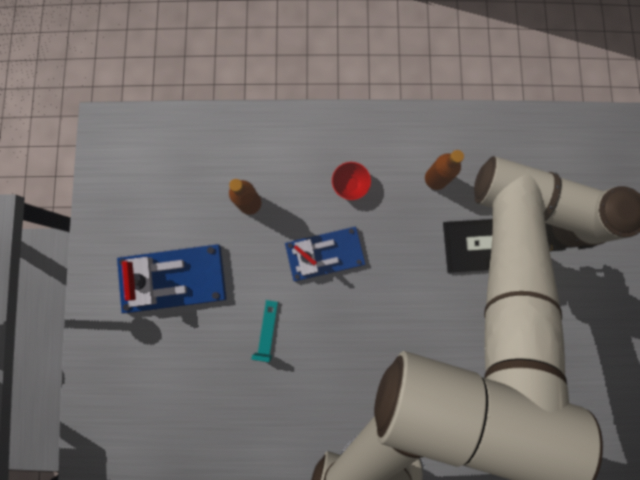

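The side view shows the stop held level over the black tray (tongue at (408,137)). The top view shows its hole end inside the tray (478,243), in line with it. Lowering gently.

```bash
python3 - <<'E'
from h import *
def st(m=""):
    s=env.read_state(); print(m,np.round(s["position"],4),np.round(s["tool_rot"],1),"F",np.round(s["force"],2),"T",np.round(s["wrist_torque"],3),round(s["opening"],3),round(s["clock"],2)); return s
p=env.read_state()["position"]
import json
t=json.load(open("t.json")); tg=pose2(t,(0,-.0635,0))[0]
env.move_straight([tg[0],tg[1],.042],rate=.08); st("near")
hit=env.move_straight([tg[0],tg[1],.0285],rate=.012,force_limit=3); s=st("down"); print(hit)
E
```

```text
near [ 0.564  -0.3422  0.0426] [-90.   -0.1   3.4] F [-0.01 -0.01 -3.43] T [-0.05   0.01  -0.019] 0.132 28.62
down [ 0.5634 -0.342   0.0311] [-90.    0.    3.5] F [-0.14  0.73  6.19] T [ 0.035 -0.032  0.033] 0.131 29.47
True
```

```bash
python3 - <<'E'
from h import *
env.gripper_to(.35); env.dwell(.2)
p=env.read_state()["position"]
env.move_straight(p+[0,0,.15],rate=.1)
q=env.read_state()["joint_positions"]; q[0]-=50; env.set_joints(q)
env.dwell(.3); print(env.read_state()["clock"],np.round(env.read_state()["force"],2))
ims=[]
for n in ("side","top"):
    f=env.grab_frame(n); cv2.imwrite(f"pics/{n}4.png",f["image"])
    u,v=proj(f,[(.56,-.28,.01)])[0].astype(int); c=f["image"][v-50:v+50,u-50:u+50]
    ims.append(cv2.resize(np.clip(c.astype(int)*1.3,0,255).astype(np.uint8),(400,400),interpolation=cv2.INTER_CUBIC))
    for t in ("stop","bottle_a","bowl"):print(n,t,[(np.round(d["xyz"],3).tolist(),round(d["score"],2)) for d in env.search_frame(f,t)])
cv2.imwrite("pics/end4.png",np.hstack(ims))
E
```

```text
34.275 [-0.8  -0.35  0.63]
side stop [([0.337, 0.283, 0.013], 0.89), ([0.56, -0.316, 0.016], 0.7)]
side bottle_a [([0.658, 0.343, 0.116], 0.91), ([0.723, -0.137, 0.1], 0.68)]
side bowl [([0.734, 0.053, 0.024], 0.94)]
top stop [([0.559, -0.294, 0.011], 0.89), ([0.34, 0.276, 0.012], 0.59), ([0.538, 0.137, 0.019], 0.19)]
top bottle_a [([0.658, 0.315, 0.128], 0.93), ([0.722, -0.145, 0.127], 0.59), ([0.721, 0.068, 0.022], 0.56)]
top bowl [([0.721, 0.063, 0.02], 0.63), ([0.526, 0.182, 0.104], 0.26)]
```

View pics/end4.png

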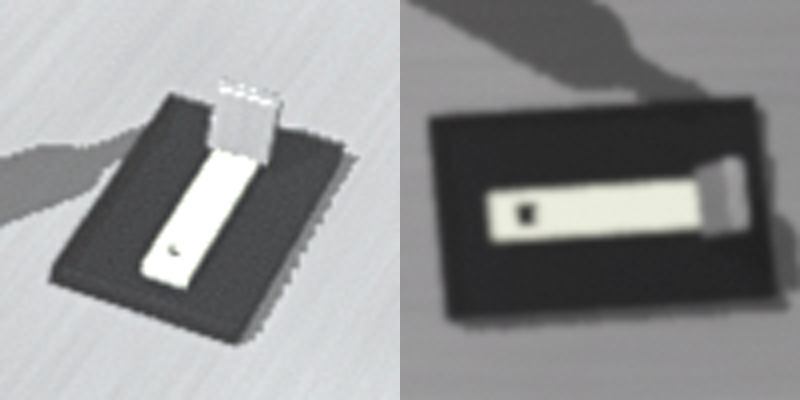

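View pics/top4.png

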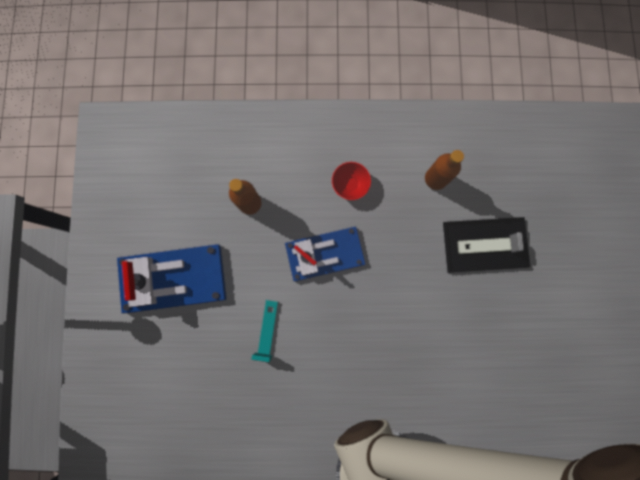

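The stop lies flat, tongue down and inside the tray walls (top view: hole (467,246), block (517,242)). The T-handle still stands undone at (307,255), and the bottles and bowl haven't moved. Handing in.

```bash
python3 -c "
from workcell import env
env.close_job()"
```

```text
the job is handed in; nothing more can be done
```

The stop is off the small blue guide and lying flat in the black wash tray, tongue down, and the job is handed in at about 34 s of the 72 allowed. The interface gives no verdict, so this rests on my own checks.

- **Trying the screw:** I tried it anticlockwise first. It nipped up at about 0.3–0.37 N·m with the hand turned 8° (0.14 rad), so I stopped there.
- **Undoing it:** I then turned it clockwise by 2.51 rad in a single grasp, raising the hand with the thread. The bar's angle in the side picture afterwards matched about 2.5 rad.
- **Drawing and placing:** The stop came out 114 mm along the guide with no resistance, carrying only its own weight. It touched the tray floor lightly at about 4 mm underside height.
- **Last pictures:** They show the stop inside the tray walls and the T-handle still undone. The bottles and bowl are where they were, to within the networks' few millimetres, and the arm is clear of everything.

Two measurements disagreed along the way:
- **Guide position:** The two cameras differed by about 6 mm on where the guide was. I centred on the T-bar across its thickness by touch.
- **Screw axis:** It turned out to lie about 2 mm from my first estimate. That caused up to about 12 N on the hand while turning, so I corrected the axis before gripping the stop.

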